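# Seat the fly reel's keyed hub collar

### The job

Use the blue flat-bladed pry tool to lever the grey hub cover of the fly reel open by its orange lip until it falls fully back, without touching the cover with the gripper, then lay the tool back down flat on the desk. Take the knurled collar inside, turn it until its hidden keyway drops over the pin, push it fully home against its spring and finish still gripping it and holding it down. Leave the other things on the desk where they are.

Things in the scene. Friction and masses are not known exactly. Their poses are not given: they have to be found in the camera images.
- reel: Fly reel lying flat in a fixed wooden cradle block, 116 (x) x 124 (y) x 32 mm high; origin: centre of the block's underside on the desk, z up. Round aluminium reel face, 76 mm across, 36 mm above the desk. Over it a grey box-shaped hub cover, 96 x 106 x 44 mm high, hinged along the -y side, orange pry lip on the +y side. Place and yaw (within 0.3 rad) vary.
- gap (a point): Mouth of the pry gap: middle of the block's +y edge (62 mm from the centre), 35.5 mm above the desk, axes as the reel. The gap is 7 mm high: block top at z 32, lip underside at z 39. The lip is 44 mm wide; the cover's front wall (lower edge also at z 39) has its inner face at y +50 mm. Push the blade in 17 to 22 mm towards -y; the reel face begins at y +38 mm.
- cover_hinge (a point): Middle of the cover's hinge axis, at (0, -56, 39) mm in the reel frame, axis along the reel's x. The lower inner edge of the cover's front wall, under which the blade lifts, is 106 mm from it. Inside, the cover's roof is 41 mm above its lower edge (walls 4 mm, roof 3 mm thick): once lifted about 1 rad, the blade's end can push it over by the inside of the roof.
- lip (a point): Middle of the underside of the orange lip; it moves with the cover. 113 mm from the hinge; shut: 39 mm above the desk.
- cover (a joint): Hub cover angle, rad: 0 shut, 2.6 fully open (leaning back and down on the -y side). About 80 g, light friction; past about 1.2 rad it falls open by itself to its stop at 2.6, where its far edge is about 100 mm above the desk and 100 mm beyond the hinge. Let go below about 1.0 it falls shut; between it may stay.
- collar: Loose knurled aluminium collar on the spindle under the cover: 42 mm across, 30 mm high, 60 g, origin: centre of its underside. At first it rests on a cross pin through the spindle, underside 48 mm above the desk. Two keyways inside, half a turn apart (8 mm wide, pin 5 mm) run along its own x. The pin's angle is hidden. Grip it across the diameter by its upper 20 mm.
- hub (a point): Centre of the collar's underside when home, 38 mm above the desk, on the spindle axis. Turned clockwise from above by 0.5 to 1.3 rad from its start the collar meets the pin (within 0.1 rad) and under a light push sinks 6 mm on to a spring ring (underside 42); pushed 4 mm more it is home on a hard seat (38). Let go, it springs back to 42. Just under 1 mm sideways play on the spindle.
- spring_ring (a joint): How far the spring ring below the collar is pressed, m: 0 relaxed (its top 42 mm above the desk), 0.004 when the collar is home. Pushes back with 4 N at first, 8 N at 0.004.
- pry_tool: Flat pry tool lying on the desk: blue handle 90 mm long, 14 wide, 16 high; steel blade in line, 12 mm wide, 2 thick, reaching 50 mm beyond the handle at mid-height (z 8 mm). Origin under the middle of the handle, x towards the blade, z up; 50 g. Grip the middle of the handle.
- blade_tip (a point): Middle of the blade's end, 95 mm along x from the tool's origin and 8 mm up.
- hook_box: Bystander, leave alone: small clear plastic hook box, 63x50x26 mm.
- bodkin: Bystander, leave alone: needle with a pale turned handle, 96x9x9 mm.
- bobbin: Bystander, leave alone: thread bobbin holder with black thread spool, 112x42x22 mm.
- tweezers: Bystander, leave alone: steel tweezers, 105x10x8 mm.
- wax_tin: Bystander, leave alone: round pale wax tin, 46 across, 17 high mm.
- spool_7: Bystander, leave alone: thread spool lying on its side, pink thread on a light blue spool, 34x25x25 mm.

How it is judged:
By the outcome, as a careful person would: the job done as asked, in the order asked, and still so for the second after the job is handed in, while the arm keeps its last pose, push and grip.
It also fails if it takes over 64 s, if anything falls off the work surface, if the arm or the gripper's body presses on something with over 40 N, if the wrist force passes 120 N, or if a joint passes its speed limit or range.

### The arm

A 7-joint arm with a two-finger parallel gripper is mounted at the origin on a cart in front of the work surface, level with it; the furniture and walls round the work are solid. World frame = base frame: x ahead of the robot, y to its left, z up, the work surface at z = 0. Lengths are in m, angles in rad, forces in N, time in s.
With the tool pointing down it reaches from about 0.425 to 0.925 m from the base axis. Payload 6.8 kg.
Tool frame: the origin (TCP) lies on the centre line of the jaws, within the pads' length; the fingertips stand 25 mm ahead of it and the grasp point (between the pads) lies 6 mm ahead of it; z points along the fingers, y is the line along which they close (so a half turn about z gives the same grasp; the last joint's range is limited). The gripper opens to 85 mm and grips with 20 to 120 N. Pads are 22 mm wide; open, the fingers measure 114 mm over their backs; the gripper's body (76 mm by 85 mm) begins 54 mm behind the grasp point. The pads swing forward as they close: fully open they stand 13 mm farther back than shut.
Start: joints at [-1.289, 0.477, 0.022, 1.555, -0.011, 1.109, -0.083], TCP at [0.257, 0.624, 0.256] pointing down, gripper open.
Joint ranges: [-2.96, 2.96], [-0.34, 2.1], [-1.41, 1.46], [0.24, 2.44], [-1.37, 4.51], [0.17, 1.92], [-2.96, 2.96]. Speed limits (rad/s): [2.39, 2.39, 3.14, 3.14, 3.14, 3.14, 3.14].

### API

Orientations are given as a rotation vector (axis times angle).
In Python, from bench import status, imaging, workorder gives the robot as it stands.
- The arm moves only by the tool send_rows, never from a script. Its argument "steps" is a list of rows, each an object of numbers: "dx", "dy", "dz": the shift along the tool's x, y, z in cm; "yaw": the turn about the tool's z in degrees; "gripper": the opening, from 0 (shut) to 1 (fully open). A call has 1 to 5 rows; each row is the pose to reach, as a shift and turn from the pose commanded when the call began, along the tool's axes at that moment; what a row does not reach only later rows make up. A row lasts 1/8 s, in which the tool goes at most 62.5 mm and 10.7 degrees, less where a joint would pass 70% of its speed; a pose out of reach is approached as far as the arm can. A call with a gripper value outside its range is refused whole. The fingers move at their own pace and stop on an object; "force" is the grip in N (left out, the last holds). Time passes only in rows, so rows that repeat a pose let the fingers close. It gives the time, the measured TCP pose, the force, the opening and the grip force at its end, in the units of the state.
- status.get_obs(): the state, without advancing time (a new reading comes with each control period).
- imaging.grab_frame(name): name is "scene" or "top"; returns a dict with "color" (384x512x3 uint8, red, green, blue), "depth" (384x512 float32, m along the optical axis (not along the pixel's ray), 0 where there is no reading), "K" (3x3 intrinsics, pixels), "R" (3x3) and "t" (3): a world point X has camera coordinates R X + t. Camera axes: x right, y down, z forward; pixel columns grow to the right and rows downward; lengths in m; the calibration is good to about 2 mm. A picture is of the moment at which its call begins.
- workorder.hand_in(): hands the job in; it is judged then, once.
The state is a dict: "clock": time; "joints": joint angles; "qvel": joint speeds; "tau": joint torques, N m; "tcp_pos": TCP position; "orientation": TCP orientation; "contact_force": force on the tool from outside, world axes, zero at the start; "moment": the same for the moment, N m; "grip_width": finger opening in m; "gripper_force": force on a finger pad.
Only numpy, scipy, OpenCV 4.12 (cv2) and the standard library are available. Lean on these libraries where they do the work, as an engineer would, in place of code of your own. Each camera call takes 0.05 s, during which the arm holds its last target. There are 200 camera calls.

## Working session

There is one attempt and no reset: what is moved stays moved. The work goes in short steps, Python scripts to look and compute and a tool call to move; the robot and the scene stay as the last step left them, time stands still between calls to the robot, and variables do not carry over. Pictures are saved under pics/ and viewed, at most 10 in all, crops included, and the job is handed in when it is done.

Besides the shell and the picture viewer there is one more tool, called after ">>>" as name(argument=value, ...), one argument or row to a line, values as JSON. send_rows: Moves the arm, as the interface text tells. Its arguments: {"type":"object","properties":{"steps":{"type":"array"},"force":{"type":"number"}},"required":["steps"]}

```bash
mkdir -p pics; ls; python3 - <<'E'
from bench import status, imaging
import cv2,numpy as np
o=status.get_obs(); print(o)
ims=[]
for n in("scene","top"):
    f=imaging.grab_frame(n); np.savez(f'{n}0.npz',**f); cv2.imwrite(f'pics/{n}0.png',cv2.resize(f['color'][...,::-1],(768,576),interpolation=cv2.INTER_CUBIC))
    print(n,f['K'],f['R'],f['t'])
E
```

```text
pics
{'clock': 0.0, 'joints': array([-1.28907384,  0.47779442,  0.02238718,  1.55644866, -0.01152191,
        1.10929651, -0.08311742]), 'qvel': array([-0.00116953, -0.00141085,  0.00053638,  0.00147601, -0.0004704 ,
        0.00034538,  0.0001584 ]), 'tau': array([-1.27893032e-03, -5.96455586e+01,  1.60751291e+00, -2.81197983e+01,
        1.23906977e-02,  9.46240383e-03,  1.61713587e-05]), 'tcp_pos': array([0.25634155, 0.62384308, 0.25533158]), 'orientation': array([-6.08493319e-01, -3.08187798e+00,  2.83549456e-03]), 'contact_force': array([-0.31849189, -0.60027921, -0.71133429]), 'moment': array([ 0.02542759,  0.00304493, -0.02729171]), 'gripper_force': 0.0, 'grip_width': 0.08554447215508475}
scene [[426.83725583   0.         254.41667427]
 [  0.         426.83725583 190.79143549]
 [  0.           0.           1.        ]] [[ 0.53919152 -0.8420396   0.01555021]
 [-0.33632698 -0.23221806 -0.91266584]
 [ 0.77211182  0.48687173 -0.40841064]] [-0.22749291  0.25095743  0.70033162]
top [[472.18938054   0.         251.22267811]
 [  0.         472.18938054 193.55719122]
 [  0.           0.           1.        ]] [[ 1.47305199e-02 -9.99891269e-01 -6.79360803e-04]
 [-9.88215370e-01 -1.44549729e-02 -1.52385813e-01]
 [ 1.52359424e-01  2.91607703e-03 -9.88320850e-01]] [0.06537865 0.54670497 1.46745253]
```

View pics/top0.png

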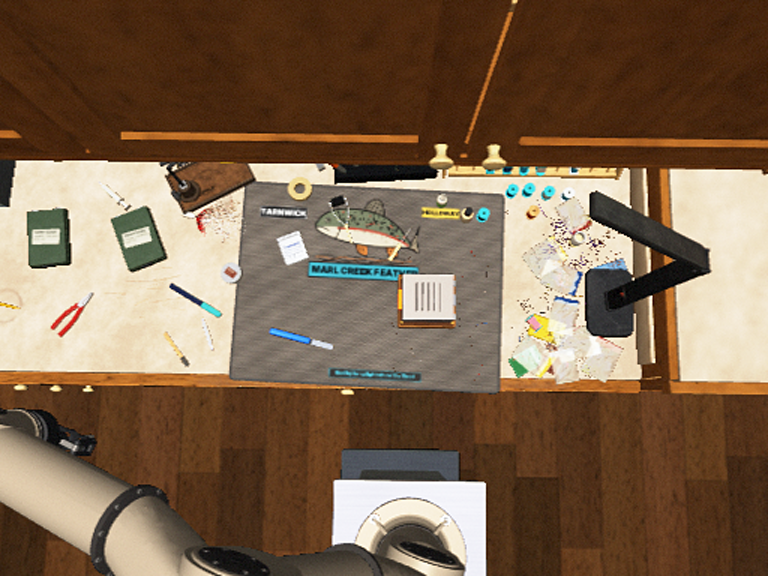

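View pics/scene0.png

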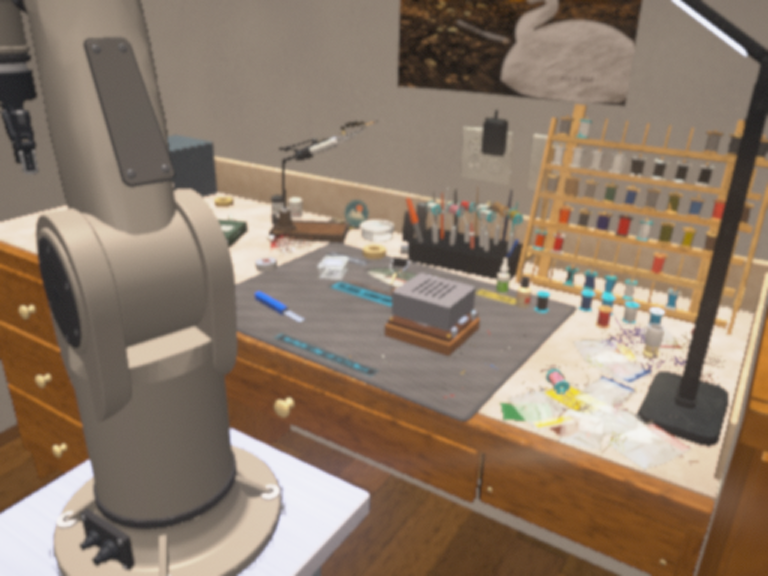

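The top view shows the reel at about (427,300) with its orange lip on the left, towards world +y. The tool is at about (300,338) with its blade pointing right, towards -y. Next I measure both.

```bash
cat > h.py <<'E'
import numpy as np,cv2
from bench import status, imaging
from scipy.spatial.transform import Rotation as Ro
def cloud(f):
    d=f['depth'];K=f['K'];v,u=np.mgrid[:d.shape[0],:d.shape[1]]
    c=np.stack([(u-K[0,2])/K[0,0]*d,(v-K[1,2])/K[1,1]*d,d],-1)
    X=(c-f['t'])@f['R']; X[d<=0]=np.nan
    return X
def atz(f,uv,z):
    uv=np.atleast_2d(uv);K=f['K'];r=np.c_[(uv-[K[0,2],K[1,2]])/[K[0,0],K[1,1]],np.ones(len(uv))]@f['R']
    o=-f['R'].T@f['t']; return o+r*((z-o[2])/r[:,2])[:,None]
def proj(f,X):
    c=np.atleast_2d(X)@f['R'].T+f['t']; p=c@f['K'].T; return p[:,:2]/p[:,2:]
E
python3 - <<'E'
from h import *
for n in("top","scene"):
    f=dict(np.load(n+'0.npz'));X=cloud(f);hsv=cv2.cvtColor(f['color'],cv2.COLOR_RGB2HSV)
    box=(X[...,0]>.4)&(X[...,0]<.85)&(X[...,1]>-.3)&(X[...,1]<.3)
    print(n,'desk z',np.nanmedian(X[...,2][box&(abs(X[...,2])<.02)]))
    m=box&(abs(X[...,2]-.083)<.012); m=cv2.morphologyEx(m.astype(np.uint8),cv2.MORPH_OPEN,np.ones((3,3)))
    k,l,s,c=cv2.connectedComponentsWithStats(m); i=1+s[1:,4].argmax(); m=l==i
    v,u=np.nonzero(m); P=atz(f,np.c_[u,v],.083)
    r=cv2.minAreaRect((P[:,:2]*1000).astype(np.float32)); print('cover',r,np.nanmedian(X[m][:,2]),m.sum(),s[i])
    m=box&(hsv[...,0]>103)&(hsv[...,0]<125)&(hsv[...,1]>150)&(hsv[...,2]>90)
    k,l,s,c=cv2.connectedComponentsWithStats(m.astype(np.uint8)); i=1+s[1:,4].argmax(); m=l==i
    v,u=np.nonzero(m);P=atz(f,np.c_[u,v],.014)
    print('handle',s[i],cv2.minAreaRect((P[:,:2]*1000).astype(np.float32)),P.mean(0),np.nanmedian(X[m][:,2]))
    m=box&(hsv[...,0]>5)&(hsv[...,0]<20)&(hsv[...,1]>150)&(X[...,1]<.0)
    if n=='top':
        im=f['color'][165:245,160:320][...,::-1]; cv2.imwrite('pics/crop.png',cv2.resize(im,(800,400),interpolation=cv2.INTER_CUBIC))
E
```

```text
top desk z -0.0015343580733648827
cover ((528.5695190429688, -33.0440559387207), (102.94593048095703, 96.49469757080078), 89.9052734375) 0.08190456306365035 1032 [ 269  182   34   32 1032]
handle [181 219  26  10  54] ((449.0921936035156, 258.81707763671875), (85.0528564453125, 13.463433265686035), 75.94335174560547) [0.44812534 0.25104134 0.014     ] 0.013621162973614064
scene desk z 0.0021044652789209022
cover ((519.7533569335938, -36.224552154541016), (121.62012481689453, 118.13053894042969), 0.4154612123966217) 0.0846173358352238 957 [261 182  56  28 957]
handle [171 195  18  12  77] ((449.1540222167969, 262.18670654296875), (85.68649291992188, 16.499046325683594), 74.75776672363281) [0.44860155 0.26090266 0.014     ] 0.01662803234117029
```

View pics/crop.png

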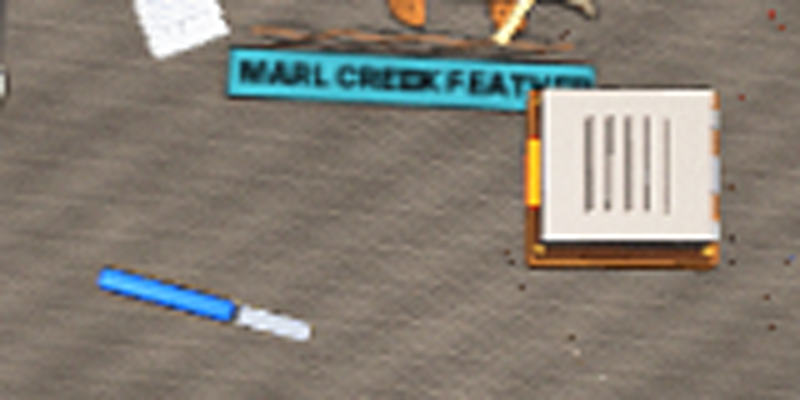

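The crop shows the tool handle running from (97,280) to (235,312), with the blade tip at (310,333). The cover's white top spans x 541–719 and y 90–240, close to square with the image. The lip is at (533,172). I'll refine these positions.

```bash
python3 - <<'E'
from h import *
f=dict(np.load('top0.npz'))
print('cam',-f['R'].T@f['t'])
S=8;im=cv2.resize(f['color'],None,fx=S,fy=S,interpolation=cv2.INTER_CUBIC)
full=lambda p:(np.asarray(p,float)+.5)/S-.5
x0,y0,x1,y1=[S*q for q in(255,175,312,226)]
g=im[...,2]; m=np.zeros_like(g); m[y0:y1,x0:x1]=(g[y0:y1,x0:x1]>150)*255
m=cv2.morphologyEx(m,cv2.MORPH_OPEN,np.ones((5*S,5*S)));m=cv2.morphologyEx(m,cv2.MORPH_CLOSE,np.ones((8*S,8*S)))
c=max(cv2.findContours(m,0,cv2.CHAIN_APPROX_NONE)[0],key=cv2.contourArea)[:,0]
P=atz(f,full(c),.083)[:,:2]*1000; print('cover top',cv2.minAreaRect(P.astype(np.float32)))
# edges by side
ctr=P.mean(0)
for ax in(0,1):
  for s in(-1,1):
    q=P[(s*(P[:,ax]-ctr[ax])>40)&(abs(P[:,1-ax]-ctr[1-ax])<38)]; k=np.polyfit(q[:,1-ax]-ctr[1-ax],q[:,ax],1); print('axis',ax,s,k)
hsv=cv2.cvtColor(im,cv2.COLOR_RGB2HSV)
m=((hsv[...,0]>100)&(hsv[...,0]<125)&(hsv[...,1]>110)); m[:, :S*175]=0;m[:,S*215:]=0;m[:S*212]=0;m[S*240:]=0
c=max(cv2.findContours(m.astype(np.uint8),0,cv2.CHAIN_APPROX_NONE)[0],key=cv2.contourArea)[:,0]
P=atz(f,full(c),.013)[:,:2]*1000; print('handle',cv2.minAreaRect(P.astype(np.float32)))
print('tip',atz(f,[(222,231.6)],.008))
y=((hsv[...,0]>18)&(hsv[...,0]<28)&(hsv[...,1]>180)&(hsv[...,2]>180)); y[:,:S*262]=0;y[:,S*270:]=0;y[:S*190]=0;y[S*210:]=0
v,u=np.nonzero(y);print('lip',atz(f,full([(u.mean(),v.mean())]),.043),atz(f,full([(u.mean(),v.min()),(u.mean(),v.max())]),.043))
# block lower edge etc
g=dict(np.load('scene0.npz'))
print('scene tip/handle'); hs=cv2.cvtColor(g['color'],cv2.COLOR_RGB2HSV)
E
```

```text
cam [0.31571897 0.06899495 1.53366842]
cover top ((527.9835815429688, -34.665313720703125), (94.19434356689453, 108.71216583251953), 0.5689756870269775)
axis 0 -1 [-1.46553599e-02  4.81113955e+02]
axis 0 1 [-1.26667030e-02  5.74855628e+02]
axis 1 -1 [ 1.29006460e-02 -8.60291659e+01]
axis 1 1 [9.17590566e-03 1.96565106e+01]
handle ((449.6970520019531, 260.3902893066406), (91.46946716308594, 15.37820816040039), 75.94169616699219)
tip [[0.42524743 0.1660229  0.008     ]]
lip [[0.52888604 0.02490617 0.043     ]] [[0.54944265 0.02510864 0.043     ]
 [0.50798067 0.02470027 0.043     ]]
scene tip/handle
```

```bash
cat >> h.py <<'E'
def go(x,y,z,ydir=None,o=None):
    "tool shift (cm) and yaw (deg) from present pose to TCP world target (mm); ydir: heading of the tool's y axis (deg)"
    o=o or status.get_obs(); R=Ro.from_rotvec(o['orientation']).as_matrix()
    d=R.T@(np.array([x,y,z])/1000-o['tcp_pos'])*100
    h=np.degrees(np.arctan2(R[1,1],R[0,1])); w=0 if ydir is None else -((ydir-h+180)%360-180)
    print('dx %.2f dy %.2f dz %.2f yaw %.1f'%(*d,w),'| t %.2f tcp'%o['clock'],np.round(o['tcp_pos']*1000,1),'yhead %.1f tilt %.2f'%(h,np.degrees(np.arccos(-R[2,2]))),'F',np.round(o['contact_force'],1),'w %.1f g %.0f'%(o['grip_width']*1000,o['gripper_force']))
E
python3 -c "
from h import *
go(449.7,260.4,120,-14.06)"
```

```text
dx -31.70 dy -26.25 dz 13.59 yaw 81.7 | t 0.10 tcp [256.3 623.9 255.4] yhead 67.7 tilt 0.10 F [-0.8  0.2 -0.4] w 85.4 g 0
```

>>> send_rows(
  steps=[
    {"dx":-4.5,"dy":-3.8,"dz":0,"yaw":10,"gripper":0.45},
    {"dx":-9,"dy":-7.6,"dz":1,"yaw":20,"gripper":0.45},
    {"dx":-13.5,"dy":-11.4,"dz":2,"yaw":30,"gripper":0.45},
    {"dx":-18,"dy":-15.2,"dz":3,"yaw":40,"gripper":0.45},
    {"dx":-22.5,"dy":-19,"dz":4,"yaw":50,"gripper":0.45},
  ],
)

```text
clock: 0.72
tcp_pos: [0.3929, 0.3612, 0.2159]
orientation: [-1.861, -2.531, 0.0]
contact_force: [1.3, 0.9, -0.4]
grip_width: 0.0382
gripper_force: 0.0
```

```bash
python3 -c "
from h import *
go(449.7,260.4,80,-14.06)"
```

```text
dx -11.31 dy 2.42 dz 13.59 yaw 31.4 | t 0.72 tcp [392.9 361.2 215.9] yhead 17.3 tilt 0.01 F [ 1.3  0.9 -0.4] w 38.2 g 0
```

>>> send_rows(
  steps=[
    {"dx":-3.8,"dy":0.8,"dz":4,"yaw":10.5},
    {"dx":-7.6,"dy":1.6,"dz":9,"yaw":21},
    {"dx":-11.3,"dy":2.4,"dz":13.6,"yaw":31.4},
    {"dx":-11.3,"dy":2.4,"dz":13.6,"yaw":31.4},
  ],
)

```text
validation failed for argument at $.st...
```

```bash
python3 -c "
from h import *
go(449.7,260.4,28,-14.06)"
```

```text
dx -11.31 dy 2.42 dz 18.79 yaw 31.4 | t 0.72 tcp [392.9 361.2 215.9] yhead 17.3 tilt 0.01 F [ 1.3  0.9 -0.4] w 38.2 g 0
```

>>> send_rows(
  steps=[
    {"dx":-3.8,"dy":0.8,"dz":4,"yaw":10.5,"gripper":0.45},
    {"dx":-7.6,"dy":1.6,"dz":9,"yaw":21,"gripper":0.45},
    {"dx":-11.3,"dy":2.4,"dz":13.6,"yaw":31.4,"gripper":0.45},
    {"dx":-11.3,"dy":2.4,"dz":13.6,"yaw":31.4,"gripper":0.45},
  ],
)

```text
clock: 1.23
tcp_pos: [0.4486, 0.2578, 0.077]
orientation: [2.476, 1.931, -0.012]
contact_force: [-0.1, 0.4, 0.1]
grip_width: 0.0385
gripper_force: 0.0
```

```bash
python3 -c "
from h import *
go(449.7,260.4,28,-14.06)"
```

```text
dx 0.31 dy 0.05 dz 4.90 yaw -0.0 | t 1.23 tcp [448.6 257.8  77. ] yhead -14.1 tilt 0.47 F [-0.1  0.4  0.1] w 38.5 g 0
```

>>> send_rows(
  steps=[
    {"dx":0,"dy":0,"dz":2.5,"yaw":0,"gripper":0.45},
    {"dx":0,"dy":0,"dz":4.5,"yaw":0,"gripper":0.45},
    {"dx":0,"dy":0,"dz":4.5,"yaw":0,"gripper":0.45},
  ],
)

```text
clock: 1.6
tcp_pos: [0.4487, 0.2633, 0.0349]
orientation: [-2.469, -1.942, 0.003]
contact_force: [-0.5, 0.0, -0.4]
grip_width: 0.0383
gripper_force: 0.0
```

```bash
python3 - <<'E'
from h import *
go(449.7,260.4,28,-14.06)
f=imaging.grab_frame('top');g=imaging.grab_frame('scene')
a=cv2.resize(f['color'][205:250,165:245],(800,450),interpolation=cv2.INTER_CUBIC)
cv2.imwrite('pics/grip.png',a[...,::-1])
E
```

```text
dx -0.26 dy 0.17 dz 0.69 yaw 0.4 | t 1.60 tcp [448.7 263.3  34.9] yhead -13.6 tilt 0.11 F [-0.5  0.  -0.4] w 38.3 g 0
```

View pics/grip.png

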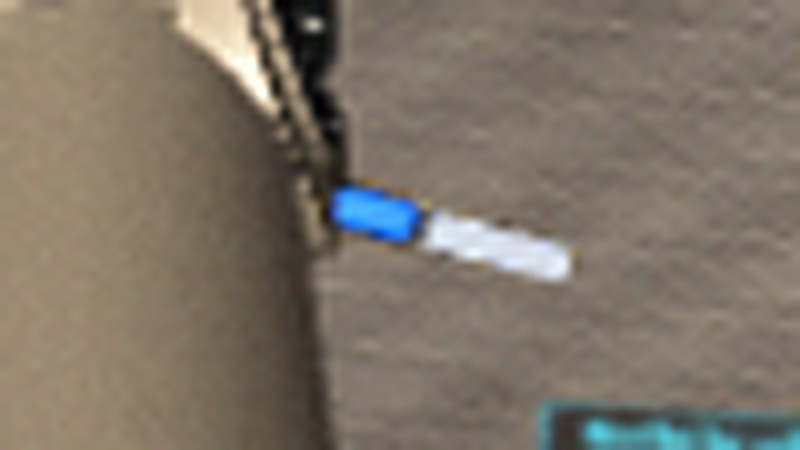

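The arm hides the jaws, but the tool's front end (420,220) and blade tip (570,262) haven't moved. I'll make a small shift down and grip.

>>> send_rows(
  steps=[
    {"dx":-0.1,"dy":0.1,"dz":0.6,"yaw":0,"gripper":0.45},
    {"dx":-0.1,"dy":0.1,"dz":0.6,"yaw":0,"gripper":0.45},
    {"dx":-0.1,"dy":0.1,"dz":0.6,"yaw":0,"gripper":0.1},
    {"dx":-0.1,"dy":0.1,"dz":0.6,"yaw":0,"gripper":0.0},
    {"dx":-0.1,"dy":0.1,"dz":0.6,"yaw":0,"gripper":0.0},
  ],
  force=70,
)

```text
clock: 2.33
tcp_pos: [0.4505, 0.2617, 0.0298]
orientation: [-2.471, -1.94, -0.001]
contact_force: [-1.0, 0.2, 5.2]
grip_width: 0.012
gripper_force: 68.9
```

```bash
python3 - <<'E'
from h import *
go(449.7,260.4,28,-14.06)
E
```

```text
dx -0.14 dy -0.05 dz 0.18 yaw 0.3 | t 2.33 tcp [450.5 261.7  29.8] yhead -13.7 tilt 0.03 F [-1.   0.2  5.2] w 12.0 g 69
```

>>> send_rows(
  steps=[
    {"dx":0,"dy":0,"dz":-3,"yaw":0,"gripper":0.0},
    {"dx":0,"dy":0,"dz":-6,"yaw":-7,"gripper":0.0},
    {"dx":0,"dy":0,"dz":-8,"yaw":-14.4,"gripper":0.0},
    {"dx":0,"dy":0,"dz":-8,"yaw":-14.4,"gripper":0.0},
  ],
)

```text
clock: 2.82
tcp_pos: [0.4511, 0.2621, 0.1106]
orientation: [-2.21, -2.233, -0.005]
contact_force: [0.9, 0.2, -1.2]
grip_width: 0.0121
gripper_force: 68.4
```

```bash
python3 - <<'E'
from h import *
go(527,150,65,0.7)
E
```

```text
dx -11.30 dy 7.46 dz 4.55 yaw -0.1 | t 2.83 tcp [451.1 262.1 110.6] yhead 0.6 tilt 0.19 F [ 0.9  0.2 -1.2] w 12.1 g 68
```

>>> send_rows(
  steps=[
    {"dx":-3,"dy":2,"dz":0,"yaw":0,"gripper":0.0},
    {"dx":-7,"dy":5,"dz":1.5,"yaw":0,"gripper":0.0},
    {"dx":-10,"dy":7,"dz":3.5,"yaw":0,"gripper":0.0},
    {"dx":-11.3,"dy":7.5,"dz":4.6,"yaw":0,"gripper":0.0},
    {"dx":-11.3,"dy":7.5,"dz":4.6,"yaw":0,"gripper":0.0},
  ],
)

```text
clock: 3.45
tcp_pos: [0.5255, 0.1484, 0.0618]
orientation: [-2.211, -2.23, 0.005]
contact_force: [0.5, 0.2, 0.2]
grip_width: 0.012
gripper_force: 68.5
```

```bash
python3 - <<'E'
from h import *
f=imaging.grab_frame('top');g=imaging.grab_frame('scene')
go(527,137,57.3,0.7)
np.savez('t1.npz',**f);np.savez('s1.npz',**g)
a=cv2.resize(f['color'][170:230,210:320],(800,436),interpolation=cv2.INTER_CUBIC)
b=g['color'][150:240,190:330]; b=cv2.resize(b,(800,514),interpolation=cv2.INTER_CUBIC)
cv2.imwrite('pics/pre_t.png',a[...,::-1]);cv2.imwrite('pics/pre_s.png',b[...,::-1])
E
```

```text
dx -1.39 dy 0.11 dz 0.58 yaw 0.0 | t 3.55 tcp [525.8 150.8  63.1] yhead 0.7 tilt 0.07 F [-0.1  0.3 -0.8] w 12.0 g 68
```

View pics/pre_t.png

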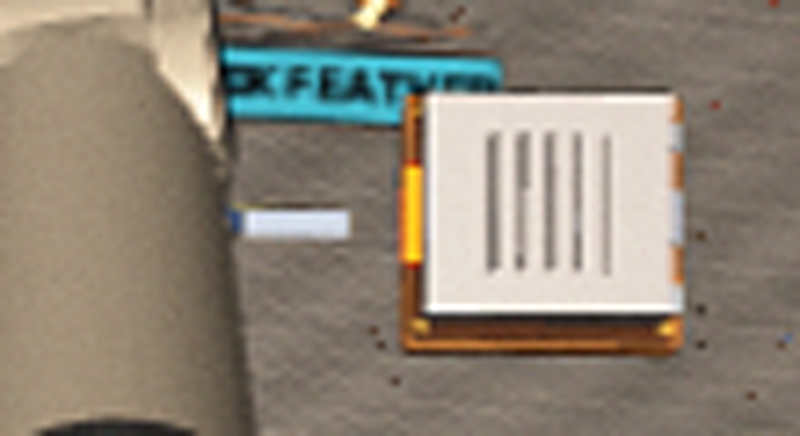

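View pics/pre_s.png

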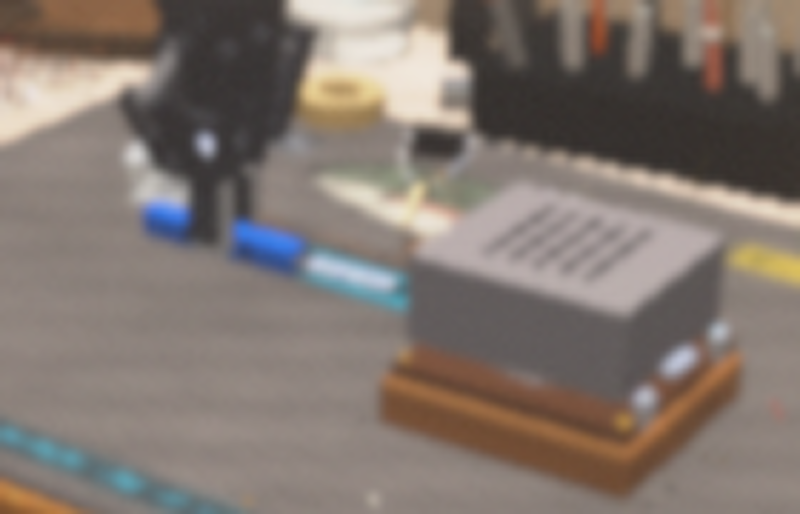

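The top view shows the blade tip at (350,224), level with the lip at (411,215). The scene view shows the handle gripped level, with the tip at about (402,282). I'll triangulate the tip.

```bash
python3 - <<'E'
from h import *
f=dict(np.load('t1.npz'));g=dict(np.load('s1.npz'))
P=lambda f:f['K']@np.c_[f['R'],f['t']]
X=cv2.triangulatePoints(P(f),P(g),np.array([[257.7],[200.4]]),np.array([[260.0],[199.0]]));print('tip tri',(X[:3]/X[3]).T*1000)
print('tip at z41',atz(f,[(257.7,200.4)],.041)*1000, atz(g,[(260.0,199)],.041)*1000)
# depths on blade
Xf=cloud(f);Xg=cloud(g)
print('blade z top',Xf[200,246:258,2].round(4),'desk',np.nanmedian(Xf[206:212,245:255,2]))
print('blade top-cam row y',Xf[200,246:258,1].round(3))
# block top depth in top view (strip below cover) and cover-top
print('block top z',Xf[170+int(330/7.27),275:300,2].round(4),'cover',np.nanmedian(Xf[185:210,272:300,2]))
v,u=197,np.arange(246,259);
for v in (196,197,198):print('scene',v,Xg[v,246:260].round(3)[:,2],'desk',np.nanmedian(Xg[210:220,235:250,2]))
E
```

```text
tip tri [[524.28505992  51.23737646  45.16442541]]
tip at z41 [[524.03736511  52.40437548  41.        ]] [[533.11483697  54.53686803  41.        ]]
blade z top [0.0425 0.0353 0.0375 0.0403 0.0311 0.0449 0.0371 0.0384 0.0401 0.0404
 0.0383 0.0409] desk -0.0016196258673160375
blade top-cam row y [0.09  0.087 0.083 0.08  0.077 0.074 0.071 0.067 0.064 0.061 0.058 0.055]
block top z [0.0266 0.0279 0.0301 0.0287 0.0284 0.0286 0.029  0.0345 0.0269 0.03
 0.0356    nan 0.0324 0.0292 0.0294 0.035  0.0323    nan 0.0316 0.0301
 0.0301 0.0343 0.0337 0.03   0.0251] cover 0.0816807053962814
scene 196 [ 0.044  0.044  0.044  0.043  0.043  0.044  0.002  0.001  0.002  0.003
  0.001 -0.     0.002  0.001] desk 0.00217902408021947
scene 197 [0.044 0.043 0.043 0.045 0.045 0.045 0.044 0.043 0.044 0.043 0.003 0.003
 0.001 0.003] desk 0.00217902408021947
scene 198 [0.001 0.001 0.001 0.001 0.043 0.043 0.045 0.045 0.043 0.046 0.044 0.044
 0.043 0.002] desk 0.00217902408021947
```

>>> send_rows(
  steps=[
    {"dx":-0.6,"dy":0.1,"dz":0.55,"yaw":0,"gripper":0.0},
    {"dx":-1.3,"dy":0.1,"dz":0.55,"yaw":0,"gripper":0.0},
    {"dx":-1.3,"dy":0.1,"dz":0.55,"yaw":0,"gripper":0.0},
    {"dx":-1.3,"dy":0.1,"dz":0.55,"yaw":0,"gripper":0.0},
  ],
)

```text
clock: 4.05
tcp_pos: [0.5279, 0.1366, 0.058]
orientation: [-2.209, -2.234, -0.001]
contact_force: [0.7, -0.2, -0.9]
grip_width: 0.0117
gripper_force: 68.5
```

```bash
python3 - <<'E'
from h import *
go(527,106,57.5,0.7)
E
```

```text
dx -3.06 dy -0.12 dz 0.05 yaw -0.0 | t 4.05 tcp [527.9 136.6  58. ] yhead 0.7 tilt 0.03 F [ 0.7 -0.2 -0.9] w 11.7 g 68
```

>>> send_rows(
  steps=[
    {"dx":-0.7,"dy":-0.1,"dz":0.05,"yaw":0,"gripper":0.0},
    {"dx":-1.4,"dy":-0.1,"dz":0.05,"yaw":0,"gripper":0.0},
    {"dx":-2.0,"dy":-0.1,"dz":0.05,"yaw":0,"gripper":0.0},
    {"dx":-2.5,"dy":-0.1,"dz":0.05,"yaw":0,"gripper":0.0},
    {"dx":-2.5,"dy":-0.1,"dz":0.05,"yaw":0,"gripper":0.0},
  ],
)

```text
clock: 4.68
tcp_pos: [0.5271, 0.1107, 0.0573]
orientation: [2.21, 2.233, -0.0]
contact_force: [-0.0, -1.0, -0.9]
grip_width: 0.0116
gripper_force: 68.5
```

```bash
python3 - <<'E'
from h import *
go(527,105.5,57.5,0.7)
f=imaging.grab_frame('top');g=imaging.grab_frame('scene');np.savez('t2.npz',**f)
a=cv2.resize(f['color'][170:230,210:320],(800,436),interpolation=cv2.INTER_CUBIC)
cv2.imwrite('pics/ins.png',a[...,::-1])
E
```

```text
dx -0.52 dy -0.02 dz -0.02 yaw -0.1 | t 4.67 tcp [527.1 110.7  57.3] yhead 0.6 tilt 0.01 F [-0.  -1.  -0.9] w 11.6 g 68
```

>>> send_rows(
  steps=[
    {"dx":-0.45,"dy":0,"dz":0,"yaw":0,"gripper":0.0},
    {"dx":-0.45,"dy":0,"dz":-0.4,"yaw":0,"gripper":0.0},
    {"dx":-0.45,"dy":0,"dz":-1.0,"yaw":0,"gripper":0.0},
    {"dx":-0.55,"dy":0,"dz":-1.7,"yaw":0,"gripper":0.0},
    {"dx":-0.7,"dy":0,"dz":-2.4,"yaw":0,"gripper":0.0},
  ],
)

```text
clock: 5.4
tcp_pos: [0.5272, 0.1046, 0.082]
orientation: [2.208, 2.235, 0.001]
contact_force: [-1.1, 0.5, -0.5]
grip_width: 0.0121
gripper_force: 68.4
```

```bash
python3 - <<'E'
from h import *
go(527,105.5,57.5,0.7)
f=imaging.grab_frame('top');g=imaging.grab_frame('scene')
a=cv2.resize(f['color'][170:230,210:320],(550,300),interpolation=cv2.INTER_CUBIC)
b=cv2.resize(g['color'][150:240,190:330],(466,300),interpolation=cv2.INTER_CUBIC)
cv2.imwrite('pics/lift.png',np.vstack([a[:,:466],b])[...,::-1])
E
```

```text
dx 0.09 dy -0.02 dz 2.45 yaw -0.0 | t 5.40 tcp [527.2 104.6  82. ] yhead 0.7 tilt 0.03 F [-1.1  0.5 -0.5] w 12.1 g 68
```

View pics/lift.png

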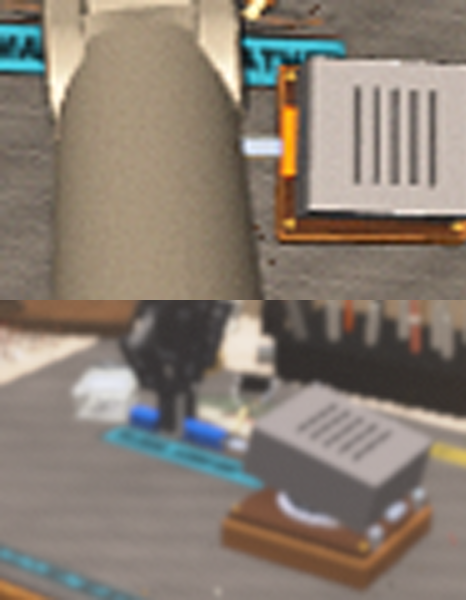

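Top: the blade is under the raised lip at (290,140). Scene: the cover is tilted open by about 0.2 rad and the reel face is showing. I'll keep lifting.

>>> send_rows(
  steps=[
    {"dx":-0.4,"dy":0,"dz":-1.0,"yaw":0,"gripper":0.0},
    {"dx":-0.8,"dy":0,"dz":-1.9,"yaw":0,"gripper":0.0},
    {"dx":-1.4,"dy":0,"dz":-2.9,"yaw":0,"gripper":0.0},
    {"dx":-2.0,"dy":0,"dz":-3.8,"yaw":0,"gripper":0.0},
    {"dx":-2.8,"dy":0,"dz":-4.7,"yaw":0,"gripper":0.0},
  ],
)

```text
clock: 6.12
tcp_pos: [0.5275, 0.0759, 0.129]
orientation: [2.208, 2.234, 0.0]
contact_force: [-0.2, 0.7, -0.2]
grip_width: 0.0119
gripper_force: 68.5
```

```bash
python3 - <<'E'
from h import *
go(527,104.6,82,0.7)
o=status.get_obs();p=o['tcp_pos']*1000;l=p[2]-59.7;th=np.arcsin(l/106);print('theta',th,'inside',106*np.cos(th)-(p[1]-97.5+34.2+56))
E
```

```text
dx 2.87 dy -0.02 dz 4.70 yaw -0.0 | t 6.12 tcp [527.5  75.9 129. ] yhead 0.7 tilt 0.02 F [-0.2  0.7 -0.2] w 11.9 g 68
theta 0.7128392810576087 inside 11.59130559549746
```

>>> send_rows(
  steps=[
    {"dx":-0.9,"dy":0,"dz":-0.8,"yaw":0,"gripper":0.0},
    {"dx":-1.9,"dy":0,"dz":-1.5,"yaw":0,"gripper":0.0},
    {"dx":-2.9,"dy":0,"dz":-2.1,"yaw":0,"gripper":0.0},
    {"dx":-3.9,"dy":0,"dz":-2.6,"yaw":0,"gripper":0.0},
    {"dx":-4.4,"dy":0,"dz":-2.8,"yaw":0,"gripper":0.0},
  ],
)

```text
clock: 6.75
tcp_pos: [0.5281, 0.0314, 0.1566]
orientation: [2.209, 2.233, 0.0]
contact_force: [-0.2, -0.5, -1.3]
grip_width: 0.012
gripper_force: 69.0
```

```bash
python3 - <<'E'
from h import *
go(527,104.6,82,0.7)
o=status.get_obs();p=o['tcp_pos']*1000;l=p[2]-59.7;th=np.arcsin(l/106);print('theta',th,'tip yrel',(p[1]-97.5+34.2+56),'edge',106*np.cos(th))
g=imaging.grab_frame('scene')
b=cv2.resize(g['color'][120:240,180:340],(480,360),interpolation=cv2.INTER_CUBIC)
cv2.imwrite('pics/up.png',b[...,::-1])
E
```

```text
dx 7.32 dy -0.03 dz 7.46 yaw -0.1 | t 6.75 tcp [528.1  31.4 156.6] yhead 0.6 tilt 0.02 F [-0.2 -0.5 -1.3] w 12.0 g 69
theta 1.153587723664188 tip yrel 24.13305120007918 edge 42.95226785964534
```

View pics/up.png

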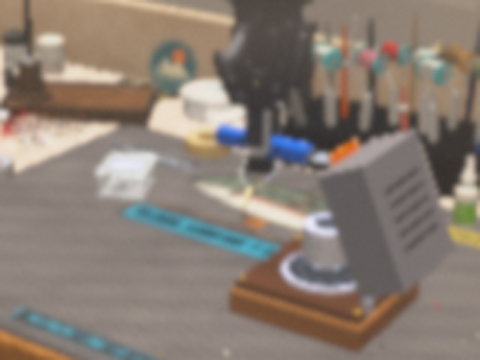

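The cover stands at about 1.15 rad with the blade under its lip at (325,160), and the collar shows at (325,240). Now I push it over by the roof.

>>> send_rows(
  steps=[
    {"dx":-1.2,"dy":0,"dz":0,"yaw":0,"gripper":0.0},
    {"dx":-2.4,"dy":0,"dz":0,"yaw":0,"gripper":0.0},
    {"dx":-3.6,"dy":0,"dz":0,"yaw":0,"gripper":0.0},
    {"dx":-4.8,"dy":0,"dz":0,"yaw":0,"gripper":0.0},
    {"dx":-5.6,"dy":0,"dz":0,"yaw":0,"gripper":0.0},
  ],
)

```text
clock: 7.42
tcp_pos: [0.5286, -0.0247, 0.1563]
orientation: [2.21, 2.233, -0.0]
contact_force: [-0.2, 0.2, 0.2]
grip_width: 0.0118
gripper_force: 69.1
```

>>> send_rows(
  steps=[
    {"dx":0,"dy":0,"dz":0,"yaw":0,"gripper":0.0},
    {"dx":1.5,"dy":0,"dz":0,"yaw":0,"gripper":0.0},
    {"dx":4,"dy":0,"dz":0,"yaw":0,"gripper":0.0},
  ],
)

```text
clock: 7.8
tcp_pos: [0.5281, 0.0177, 0.1563]
orientation: [-2.209, -2.234, -0.0]
contact_force: [0.1, 0.7, -0.6]
grip_width: 0.0123
gripper_force: 69.1
```

```bash
python3 - <<'E'
from h import *
go(449.7,261.7,110,-13.7)
f=imaging.grab_frame('top');g=imaging.grab_frame('scene')
b=cv2.resize(g['color'][120:240,180:340],(480,360),interpolation=cv2.INTER_CUBIC)
a=cv2.resize(f['color'][170:230,225:345],(480,240),interpolation=cv2.INTER_CUBIC)
cv2.imwrite('pics/over.png',np.vstack([a,b])[...,::-1])
E
```

```text
dx 24.49 dy -7.57 dz 4.64 yaw 14.3 | t 7.80 tcp [528.1  17.7 156.3] yhead 0.6 tilt 0.02 F [ 0.1  0.7 -0.6] w 12.3 g 69
```

View pics/over.png

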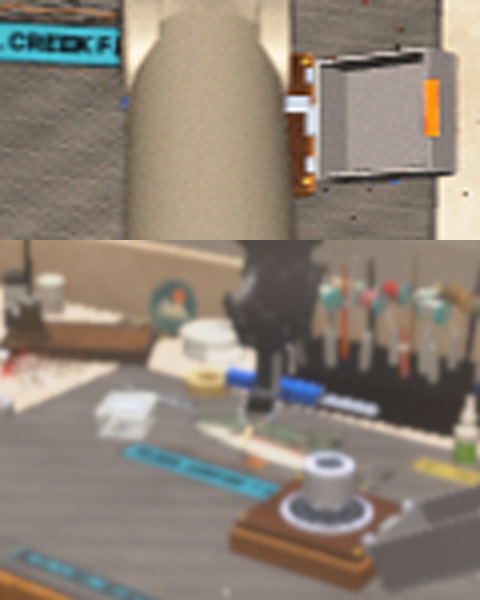

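The cover is fully back: its inside and orange lip (432,105) face up, and the collar at (330,475) is free. Next I take the tool back to where it lay.

>>> send_rows(
  steps=[
    {"dx":5,"dy":-1.5,"dz":0,"yaw":0,"gripper":0.0},
    {"dx":10,"dy":-3,"dz":0,"yaw":3,"gripper":0.0},
    {"dx":15,"dy":-4.5,"dz":1,"yaw":7,"gripper":0.0},
    {"dx":20,"dy":-6,"dz":3,"yaw":11,"gripper":0.0},
    {"dx":24.5,"dy":-7.6,"dz":5,"yaw":14.3,"gripper":0.0},
  ],
)

```text
clock: 8.52
tcp_pos: [0.4486, 0.2632, 0.1061]
orientation: [-2.47, -1.941, -0.002]
contact_force: [0.1, 0.1, 0.1]
grip_width: 0.0117
gripper_force: 69.1
```

>>> send_rows(
  steps=[
    {"dx":0,"dy":0,"dz":2.5,"yaw":0,"gripper":0.0},
    {"dx":0,"dy":0,"dz":5,"yaw":0,"gripper":0.0},
    {"dx":0,"dy":0,"dz":6.2,"yaw":0,"gripper":0.0},
    {"dx":0,"dy":0,"dz":6.2,"yaw":0,"gripper":0.0},
  ],
)

```text
clock: 9.02
tcp_pos: [0.449, 0.2604, 0.0438]
orientation: [-2.469, -1.942, 0.002]
contact_force: [-0.0, 0.1, 0.2]
grip_width: 0.012
gripper_force: 69.1
```

```bash
python3 - <<'E'
from h import *
go(449.7,261.7,30,-13.7)
E
```

```text
dx 0.15 dy 0.04 dz 1.38 yaw 0.1 | t 9.03 tcp [449.  260.4  43.8] yhead -13.6 tilt 0.08 F [-0.   0.1  0.2] w 12.0 g 69
```

>>> send_rows(
  steps=[
    {"dx":0,"dy":0,"dz":0.8,"yaw":0,"gripper":0.0},
    {"dx":0,"dy":0,"dz":1.2,"yaw":0,"gripper":0.0},
    {"dx":0,"dy":0,"dz":1.4,"yaw":0,"gripper":0.0},
    {"dx":0,"dy":0,"dz":1.4,"yaw":0,"gripper":0.0},
  ],
)

```text
clock: 9.52
tcp_pos: [0.4494, 0.2605, 0.0303]
orientation: [-2.47, -1.942, -0.0]
contact_force: [-0.2, -0.2, -0.3]
grip_width: 0.012
gripper_force: 69.1
```

>>> send_rows(
  steps=[
    {"dx":0,"dy":0,"dz":0.1,"yaw":0,"gripper":0.0},
    {"dx":0,"dy":0,"dz":0.1,"yaw":0,"gripper":0.15},
    {"dx":0,"dy":0,"dz":0.1,"yaw":0,"gripper":0.45},
    {"dx":0,"dy":0,"dz":0.1,"yaw":0,"gripper":0.45},
  ],
)

```text
clock: 10.02
tcp_pos: [0.4493, 0.2606, 0.0293]
orientation: [-2.469, -1.942, -0.0]
contact_force: [-0.3, -0.4, -0.3]
grip_width: 0.0384
gripper_force: 0.0
```

>>> send_rows(
  steps=[
    {"dx":0,"dy":0,"dz":-3,"yaw":0,"gripper":0.45},
    {"dx":0,"dy":0,"dz":-8,"yaw":0,"gripper":0.6},
    {"dx":0,"dy":0,"dz":-13,"yaw":0,"gripper":0.8},
  ],
)

```text
clock: 10.4
tcp_pos: [0.449, 0.2603, 0.1604]
orientation: [2.469, 1.942, -0.002]
contact_force: [0.7, -0.1, 0.3]
grip_width: 0.067
gripper_force: 0.0
```

```bash
python3 - <<'E'
from h import *
go(528,-34.2,150,0)
f=imaging.grab_frame('top');g=imaging.grab_frame('scene');np.savez('t3.npz',**f);np.savez('s3.npz',**g)
X=cloud(f);
m=(abs(X[...,0]-.528)<.05)&(abs(X[...,1]+.034)<.05)&(X[...,2]>.065)&(X[...,2]<.09)
P=X[m];print(m.sum(),P.mean(0),np.ptp(P,0))
v,u=np.nonzero(m);Q=atz(f,np.c_[u,v],.078)[:,:2]*1000;print('top centroid',Q.mean(0),cv2.minEnclosingCircle(Q.astype(np.float32)))
X=cloud(g);m=(abs(X[...,0]-.528)<.05)&(abs(X[...,1]+.034)<.05)&(X[...,2]>.074)&(X[...,2]<.09)
v,u=np.nonzero(m);Q=atz(g,np.c_[u,v],.078)[:,:2]*1000;print('scene',m.sum(),Q.mean(0),cv2.minEnclosingCircle(Q.astype(np.float32)))
hsv=cv2.cvtColor(f['color'],cv2.COLOR_RGB2HSV);X=cloud(f)
m=(hsv[...,0]>103)&(hsv[...,0]<125)&(hsv[...,1]>120)&(X[...,1]>.15)&(X[...,1]<.32)&(X[...,0]<.52)&(X[...,0]>.4)
v,u=np.nonzero(m);Q=atz(f,np.c_[u,v],.013)[:,:2]*1000;print('handle',len(Q),cv2.minAreaRect(Q.astype(np.float32)),np.nanmedian(X[m][:,2]))
E
```

```text
dx -26.75 dy 14.62 dz 1.06 yaw -13.6 | t 10.40 tcp [449.  260.3 160.4] yhead -13.6 tilt 0.06 F [ 0.7 -0.1  0.3] w 67.0 g 0
147 [ 0.52883453 -0.03333364  0.07619413] [0.04188299 0.04071384 0.02033361]
top centroid [528.56989711 -33.20497072] ((528.658935546875, -32.984031677246094), 21.466283798217773)
scene 124 [526.95486445 -34.14617834] ((527.109619140625, -33.36510467529297), 26.86632537841797)
handle 36 ((476.4988098144531, 249.4139862060547), (104.25493621826172, 27.67546844482422), 25.476402282714844) 0.014100746164205202
```

>>> send_rows(
  steps=[
    {"dx":-5.2,"dy":2.9,"dz":0,"yaw":-3,"gripper":0.75},
    {"dx":-10.6,"dy":5.8,"dz":0,"yaw":-6,"gripper":0.75},
    {"dx":-16,"dy":8.7,"dz":0,"yaw":-9,"gripper":0.75},
    {"dx":-21.4,"dy":11.6,"dz":0.5,"yaw":-12,"gripper":0.75},
    {"dx":-26.7,"dy":14.6,"dz":1.5,"yaw":-13.6,"gripper":0.75},
  ],
)

```text
clock: 11.12
tcp_pos: [0.5285, -0.0351, 0.1439]
orientation: [-2.22, -2.223, -0.001]
contact_force: [0.4, 0.5, -0.2]
grip_width: 0.0641
gripper_force: 0.0
```

>>> send_rows(
  steps=[
    {"dx":0,"dy":0,"dz":1.5,"yaw":0,"gripper":0.75},
    {"dx":0,"dy":0,"dz":2.5,"yaw":0,"gripper":0.75},
    {"dx":0,"dy":0,"dz":2.5,"yaw":0,"gripper":0.75},
  ],
)

```text
clock: 11.5
tcp_pos: [0.5273, -0.0315, 0.1181]
orientation: [-2.218, -2.222, 0.002]
contact_force: [0.4, 0.2, 0.6]
grip_width: 0.0638
gripper_force: 0.0
```

```bash
python3 - <<'E'
from h import *
go(528,-33.5,84,0)
f=imaging.grab_frame('top')
X=cloud(f);hsv=cv2.cvtColor(f['color'],cv2.COLOR_RGB2HSV)
m=(hsv[...,0]>103)&(hsv[...,0]<125)&(hsv[...,1]>120)&(X[...,1]>.15)&(X[...,1]<.32)&(X[...,0]<.48)&(X[...,0]>.4)
v,u=np.nonzero(m);Q=atz(f,np.c_[u,v],.013)[:,:2]*1000;print('handle',len(Q),cv2.minAreaRect(Q.astype(np.float32)),np.nanmedian(X[m][:,2]))
E
```

```text
dx -0.20 dy 0.08 dz 3.41 yaw 0.1 | t 11.50 tcp [527.3 -31.5 118.1] yhead 0.1 tilt 0.15 F [0.4 0.2 0.6] w 63.8 g 0
handle 95 ((447.377197265625, 259.63824462890625), (89.05436706542969, 14.242341041564941), 76.1321792602539) 0.013542969442223756
```

The tool lies flat in its old place. Now I descend and grip the collar.

>>> send_rows(
  steps=[
    {"dx":-0.1,"dy":0.1,"dz":1.5,"yaw":0,"gripper":0.75},
    {"dx":-0.1,"dy":0.1,"dz":2.8,"yaw":0,"gripper":0.75},
    {"dx":-0.1,"dy":0.1,"dz":3.4,"yaw":0,"gripper":0.75},
    {"dx":-0.1,"dy":0.1,"dz":3.4,"yaw":0,"gripper":0.75},
  ],
)

```text
clock: 12.05
tcp_pos: [0.5288, -0.0344, 0.0846]
orientation: [-2.222, -2.22, 0.002]
contact_force: [0.1, -0.5, 0.2]
grip_width: 0.064
gripper_force: 0.0
```

```bash
python3 - <<'E'
from h import *
go(528,-33.5,84,0)
E
```

```text
dx 0.09 dy -0.08 dz 0.06 yaw -0.0 | t 12.05 tcp [528.8 -34.4  84.6] yhead -0.0 tilt 0.08 F [ 0.1 -0.5  0.2] w 64.0 g 0
```

>>> send_rows(
  steps=[
    {"dx":0,"dy":0,"dz":0,"yaw":0,"gripper":0.6},
    {"dx":0,"dy":0,"dz":0,"yaw":0,"gripper":0.4},
    {"dx":0,"dy":0,"dz":0,"yaw":0,"gripper":0.3},
    {"dx":0,"dy":0,"dz":0,"yaw":0,"gripper":0.3},
  ],
  force=50,
)

```text
clock: 12.55
tcp_pos: [0.5298, -0.0345, 0.0859]
orientation: [2.222, 2.22, 0.002]
contact_force: [-0.2, 0.3, 6.1]
grip_width: 0.04
gripper_force: 50.1
```

```bash
python3 - <<'E'
from h import *
go(528,-33.5,84,0)
E
```

```text
dx 0.10 dy -0.18 dz 0.19 yaw -0.0 | t 12.55 tcp [529.8 -34.5  85.9] yhead -0.0 tilt 0.07 F [-0.2  0.3  6.1] w 40.0 g 50
```

>>> send_rows(
  steps=[
    {"dx":0,"dy":0,"dz":0,"yaw":6,"gripper":0.3},
    {"dx":0,"dy":0,"dz":0,"yaw":12,"gripper":0.3},
    {"dx":0,"dy":0,"dz":0,"yaw":18,"gripper":0.3},
    {"dx":0,"dy":0,"dz":0,"yaw":24,"gripper":0.3},
    {"dx":0,"dy":0,"dz":0.1,"yaw":24,"gripper":0.3},
  ],
)

```text
clock: 13.18
tcp_pos: [0.5301, -0.0344, 0.0856]
orientation: [2.636, 1.708, 0.002]
contact_force: [-5.2, 1.0, 23.1]
grip_width: 0.0403
gripper_force: 51.5
```

>>> send_rows(
  steps=[
    {"dx":0,"dy":0,"dz":0,"yaw":3,"gripper":0.3},
    {"dx":0,"dy":0,"dz":0,"yaw":6,"gripper":0.3},
    {"dx":0,"dy":0,"dz":0,"yaw":9,"gripper":0.3},
  ],
)

```text
clock: 13.55
tcp_pos: [0.5301, -0.0349, 0.0857]
orientation: [2.762, 1.495, 0.003]
contact_force: [-3.0, -2.1, 15.5]
grip_width: 0.0403
gripper_force: 50.9
```

>>> send_rows(
  steps=[
    {"dx":0,"dy":0,"dz":0,"yaw":2,"gripper":0.3},
    {"dx":0,"dy":0,"dz":0,"yaw":4,"gripper":0.3},
    {"dx":0,"dy":0,"dz":0,"yaw":6,"gripper":0.3},
    {"dx":0,"dy":0,"dz":0,"yaw":6,"gripper":0.3},
  ],
)

```text
clock: 14.05
tcp_pos: [0.5298, -0.0349, 0.0856]
orientation: [2.836, 1.35, 0.002]
contact_force: [-4.0, -1.9, 16.5]
grip_width: 0.0401
gripper_force: 50.9
```

```bash
python3 - <<'E'
from h import *
go(528,-33.5,84,0); print(status.get_obs()['moment'])
E
```

```text
dx -0.01 dy -0.23 dz 0.16 yaw -39.1 | t 14.05 tcp [529.8 -34.9  85.6] yhead -39.1 tilt 0.08 F [-4.  -1.9 16.5] w 40.1 g 51
[-0.08227218  0.88428214  0.04288994]
```

>>> send_rows(
  steps=[
    {"dx":0,"dy":0,"dz":0,"yaw":2,"gripper":0.3},
    {"dx":0,"dy":0,"dz":0,"yaw":4,"gripper":0.3},
    {"dx":0,"dy":0,"dz":0,"yaw":6,"gripper":0.3},
    {"dx":0,"dy":0,"dz":0,"yaw":6,"gripper":0.3},
  ],
)

```text
clock: 14.55
tcp_pos: [0.5297, -0.0347, 0.0855]
orientation: [-2.903, -1.2, -0.002]
contact_force: [-4.3, 0.1, 15.6]
grip_width: 0.0402
gripper_force: 50.9
```

>>> send_rows(
  steps=[
    {"dx":0,"dy":0,"dz":0,"yaw":2,"gripper":0.3},
    {"dx":0,"dy":0,"dz":0,"yaw":4,"gripper":0.3},
    {"dx":0,"dy":0,"dz":0,"yaw":6,"gripper":0.3},
    {"dx":0,"dy":0,"dz":0,"yaw":6,"gripper":0.3},
  ],
)

```text
clock: 15.05
tcp_pos: [0.5295, -0.0345, 0.0853]
orientation: [-2.962, -1.047, -0.001]
contact_force: [-2.8, 0.2, 13.6]
grip_width: 0.0401
gripper_force: 50.8
```

>>> send_rows(
  steps=[
    {"dx":0,"dy":0,"dz":0,"yaw":2,"gripper":0.3},
    {"dx":0,"dy":0,"dz":0,"yaw":4,"gripper":0.3},
    {"dx":0,"dy":0,"dz":0,"yaw":6,"gripper":0.3},
    {"dx":0,"dy":0,"dz":0,"yaw":6,"gripper":0.3},
  ],
)

```text
clock: 15.55
tcp_pos: [0.5291, -0.0342, 0.0842]
orientation: [-3.012, -0.892, 0.0]
contact_force: [-0.8, 1.7, 1.0]
grip_width: 0.0401
gripper_force: 50.4
```

The vertical force fell to about 1 N and z dropped, so the keyway has been found at about 57°. I'll push down gently without turning.

>>> send_rows(
  steps=[
    {"dx":0,"dy":0,"dz":0.15,"yaw":0,"gripper":0.3},
    {"dx":0,"dy":0,"dz":0.3,"yaw":0,"gripper":0.3},
    {"dx":0,"dy":0,"dz":0.3,"yaw":0,"gripper":0.3},
  ],
)

```text
clock: 15.92
tcp_pos: [0.5292, -0.0343, 0.0812]
orientation: [-3.012, -0.891, 0.0]
contact_force: [-1.2, 1.1, 4.6]
grip_width: 0.04
gripper_force: 50.5
```

>>> send_rows(
  steps=[
    {"dx":0,"dy":0,"dz":0.1,"yaw":1.5,"gripper":0.3},
    {"dx":0,"dy":0,"dz":0.2,"yaw":1.5,"gripper":0.3},
    {"dx":0,"dy":0,"dz":0.3,"yaw":1.5,"gripper":0.3},
    {"dx":0,"dy":0,"dz":0.3,"yaw":1.5,"gripper":0.3},
  ],
)

```text
clock: 16.42
tcp_pos: [0.5292, -0.0343, 0.0784]
orientation: [-3.024, -0.851, 0.0]
contact_force: [-1.8, 1.1, 6.1]
grip_width: 0.0399
gripper_force: 50.7
```

>>> send_rows(
  steps=[
    {"dx":0,"dy":0,"dz":0.1,"yaw":0,"gripper":0.3},
    {"dx":0,"dy":0,"dz":0.2,"yaw":0,"gripper":0.3},
    {"dx":0,"dy":0,"dz":0.3,"yaw":0,"gripper":0.3},
    {"dx":0,"dy":0,"dz":0.3,"yaw":0,"gripper":0.3},
  ],
  force=80,
)

```text
clock: 16.92
tcp_pos: [0.5294, -0.0343, 0.0763]
orientation: [-3.023, -0.85, -0.001]
contact_force: [-5.3, 1.4, 17.4]
grip_width: 0.039
gripper_force: 80.5
```

>>> send_rows(
  steps=[
    {"dx":0,"dy":0,"dz":0.1,"yaw":0,"gripper":0.3},
    {"dx":0,"dy":0,"dz":0.1,"yaw":0,"gripper":0.3},
    {"dx":0,"dy":0,"dz":0.1,"yaw":0,"gripper":0.3},
  ],
)

```text
clock: 17.3
tcp_pos: [0.5295, -0.0343, 0.0761]
orientation: [-3.022, -0.85, -0.001]
contact_force: [-7.0, 2.4, 27.6]
grip_width: 0.0394
gripper_force: 81.5
```

```bash
python3 - <<'E'
from h import *
go(528,-33.5,75,0)
f=imaging.grab_frame('top');g=imaging.grab_frame('scene')
b=cv2.resize(g['color'][110:240,170:340],(800,612),interpolation=cv2.INTER_CUBIC)[:600]
cv2.imwrite('pics/fin.png',b[...,::-1])
s0=dict(np.load('s3.npz'));X0=cloud(s0);X=cloud(g)
for n,Y in(('before',X0),('now',X)):
    m=(np.hypot(Y[...,0]-.528,Y[...,1]+.034)<.024)&(Y[...,2]>.05)&(Y[...,2]<.09); z=Y[m][:,2]; print(n,m.sum(),np.percentile(z,[50,80,90,95]) if m.any() else '')
E
```

```text
dx -0.08 dy -0.14 dz 0.11 yaw -58.6 | t 17.30 tcp [529.5 -34.3  76.1] yhead -58.6 tilt 0.13 F [-7.   2.4 27.6] w 39.4 g 82
before 270 [0.07138179 0.079686   0.08042024 0.08101998]
now 224 [0.06802696 0.07045107 0.07162973 0.07810537]
```

View pics/fin.png

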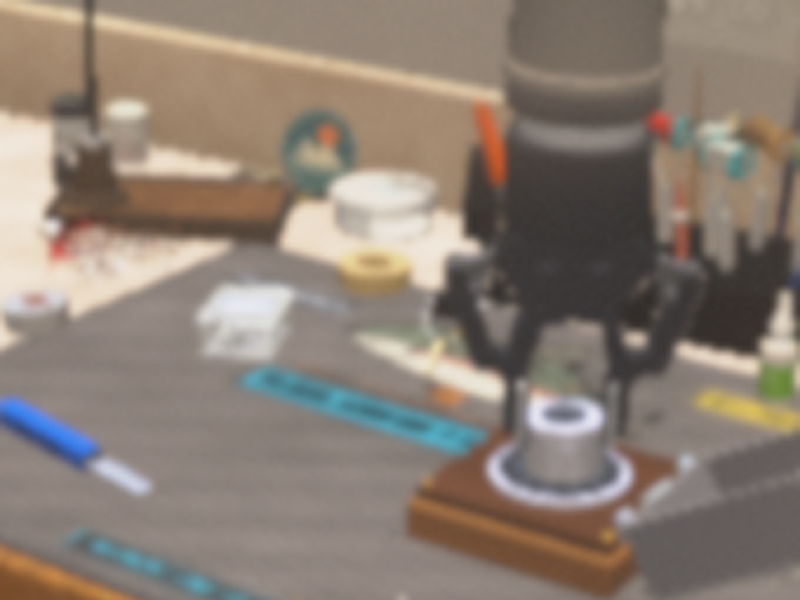

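The final view shows the tool flat at (75,445), the cover fully back, and the collar gripped at (565,440). Its top is about 10 mm lower than before. The last 1 mm push moved it only 0.2 mm while the force rose to 28 N, so it is on the hard seat. I'm handing in.

```bash
python3 -c "
from bench import workorder
print(workorder.hand_in())"
```

```text
the job is handed in; nothing more can be done
None
```

The job is handed in at about 17 s on the robot clock: the cover is levered fully back, the pry tool is flat on the desk in its old place, and the collar is keyed over the pin and held down on its seat in the gripper; no verdict came back.

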